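Close the tinder canister

TASK

Put the aluminium screw lid on the green tinder canister and screw it down clockwise until it is just snug on its rubber seal; stop as soon as the torque has clearly risen, do not overtighten it or squash the seal. Let go of it and leave everything else on the table where it lies.

Things in the scene. Friction and masses are not known exactly. Their poses are not given: they have to be found in the camera images.
- lid_center (a point): Loose aluminium screw lid, a round cap open below, upright on the table at first: 60 mm diameter, 28 mm high, about 70 g. Point: on its axis, 14 mm above its lower edge, z up. Inside, 1 to 8 mm above its lower edge, three inward lugs 5 mm wide at 0, 120 and 240 degrees about z from its x axis; red dots on top mark them. Its ceiling is 24 mm above its lower edge.
- canister: Green round tinder canister with aluminium neck, fixed upright in a wooden block 92 mm square, 30 mm high. Origin on its axis at table height, z up. Body 72 mm diameter up to a flat shoulder 96 mm above the table; neck 41 mm diameter (51 mm over the thread) from there to 119 mm. Clockwise from above tightens the lid.
- canister_mouth (a point): Centre of the neck's rim, 119 mm up; axes as the canister's. Set the lid with its lugs (red dots) over the thread's gaps (white dots), within 10 degrees: it drops over the neck onto the seal, its lower edge then 100 to 106 mm above the table; else the lugs stop on the ramps, up to 14 mm higher. 2 mm play all round.
- canister_thread (a point): On the axis, 108 mm up, amid the thread: three ramps, each 83 degrees long, with gaps of 37 degrees centred at 0, 120, 240 degrees about z from x; white dots on the shoulder mark the gaps. Turned clockwise the lid is nearly free (below 0.05 N m) for 0.4 to 1.2 rad, not known beforehand; then torque climbs by 1.5 N m a rad: snug at 0.16 to 0.28 N m, overtight near 0.4.
- seal: Black rubber ring in the mouth, 40 mm diameter, on which the lid's ceiling rests. Origin: centre of its top, 124.5 to 129.5 mm up (varies). Springy, 12 N per mm; snug leaves 7 to 18 N on it, over 25 N at any time, by thread or by hand, squashes it. The lid comes down about 1 mm as it tightens: follow it, for holding it up or pushing it down falsifies the torque.
- wood_lid: bystander: flat wooden lid of another jar, 68 mm diameter, 16 mm thick with a small dark knob (28 mm high in all); does not fit the canister. Origin at the centre of its underside
- stone_cup: bystander: open grey stone cup, 84 mm across, 75 mm high. Origin at the centre of its underside
- stone: bystander: rounded river stone, 98 mm across, 52 mm high. Origin at the centre of its underside
- bark_roll: bystander: tube of rolled tan bark standing on end, 44 mm diameter, 75 mm high. Origin at the centre of its lower end
- fungus: bystander: big half-carved tinder fungus, grey rim and brown top, 170 mm across, 88 mm high. Origin at the centre of its underside
- fire_steel: bystander: dark curled fire steel lying flat, 85 by 41 mm, 9 mm high. Origin in its middle, on the table
- knife: bystander: carving knife lying down, 200 mm long along its x (blade to +x), 24 mm high. Origin where handle and blade meet, on the table
Not all that is in view belongs to the job. What is meant by the part that bears lid_center is not blue or yellow, and is the smaller of those in its own colour.

How it is judged:
By the outcome, as a careful person would: the job done as asked, in the order asked, and still so for the second after the job is handed in, with the robot touching nothing.
It also fails if it takes over 54 s, if anything falls off the work surface, if the arm or the gripper's body presses on something with over 40 N, if the wrist force passes 120 N, or if a joint passes its speed limit or range.

ROBOT

A 6-joint arm with a two-finger parallel gripper is mounted at the origin on the work surface. World frame = base frame: x ahead of the robot, y to its left, z up, the work surface at z = 0. Lengths are in m, angles in rad, forces in N, time in s.
With the tool pointing down it reaches from about 0.35 to 0.975 m from the base axis. Payload 4.9 kg.
Tool frame: the origin (TCP) lies on the centre line of the jaws, within the pads' length; the fingertips stand 25 mm ahead of it and the grasp point (between the pads) lies 6 mm ahead of it; z points along the fingers, y is the direction in which the jaws open and shut (so a half turn about z gives the same grasp; the last joint's range is limited). The gripper opens to 85 mm and grips with 20 to 120 N. Pads are 22 mm wide; open, the fingers measure 114 mm over their backs; the gripper's body (76 mm by 85 mm) begins 54 mm behind the grasp point. The pads swing forward as they close: fully open they stand 13 mm farther back than shut.
Start: joints at [1.043, 0.053, 1.613, -0, 1.476, -0.119], TCP at [0.248, 0.573, 0.236] pointing down, gripper open.
Joint ranges: [-3.01, 3.01], [-1.01, 2.22], [0.06, 2.58], [-1.02, 4.17], [0.09, 2.62], [-3.14, 3.14]. Speed limits (rad/s): [2.57, 2.57, 3.14, 3.14, 3.14, 3.14].

INTERFACE

Orientations are given as a unit quaternion [w, x, y, z].
In Python, from workcell import env, camera gives the robot as it stands. The module is installed in compiled form; this text tells all that it offers.
- The arm moves only by the shell command python3 -m jog 'ROWS' [OPENING]. ROWS is JSON, a list of rows, each a list of 6 numbers: the shift along the world's x, y, z in mm, then the turn, a rotation vector about the world's x, y, z in rad. A call has exactly 10 rows; each row shifts and turns the commanded pose from where the row before left it; what a row does not reach is not made up. A row lasts 1/10 s, in which the tool goes at most 50 mm and 8.59 degrees, less where a joint would pass 70% of its speed; a pose out of reach is approached as far as the arm can. A call is refused whole if a number of a shift passes 50 or a number of a turn 0.15, either way. A call with a gripper value outside its range is refused whole. OPENING is the opening, from 0 (shut) to 1 (fully open), set as the call begins (- or left out, the last holds). The fingers move at their own pace and stop on an object; the grip force is fixed at half the most. Time passes only in rows, so rows that do not move let the fingers close, or fill a call up. It gives the time, the measured TCP pose, the force and the opening at its end, in the units of the state.
- env.state(): the state, without advancing time (a new reading comes with each control period).
- camera(name): name is "side" or "top"; returns a dict with "img" (384x512x3 uint8, red, green, blue), "K" (3x3 intrinsics, pixels), "D" ([k1, k2, p1, p2, k3] as OpenCV has them; the pictures are not rectified), "R" (3x3) and "t" (3): a world point X has camera coordinates R X + t. Camera axes: x right, y down, z forward; pixel columns grow to the right and rows downward; lengths in m; the calibration is good to about 2 mm. A picture is of the moment at which its call begins. There is no depth.
- env.job_done(): hands the job in, once; it reports no verdict.
The state is a dict: "t": time; "joint_positions": joint angles; "dq": joint speeds; "joint_efforts": joint torques, N m; "position": TCP position; "tcp_rot": TCP orientation; "contact_force": force on the tool from outside, world axes, zero at the start; "ft_torque": the same for the moment, N m; "opening": finger opening in m.
Only numpy, scipy, OpenCV 4.12 (cv2) and the standard library are available. Lean on these libraries where they do the work, as an engineer would, in place of code of your own. Each camera call takes 0.05 s, during which the arm holds its last target. There are 200 camera calls.

## Working session

There is one attempt and no reset: what is moved stays moved. The work goes in short steps, Python scripts to look and compute and a shell command to move; the robot and the scene stay as the last step left them, time stands still between calls to the robot, and variables do not carry over. Pictures are saved under pics/ and viewed, about 8 in all and at most 12, crops included, and the job is handed in when it is done.

```bash
mkdir -p pics; cat > h.py <<'E'
import numpy as np, cv2
from workcell import env, camera
def snap(n):
    c=camera(n); np.savez(f'{n}.npz',**{k:np.asarray(v) for k,v in c.items()}); return c
def load(n): return dict(np.load(f'{n}.npz'))
def save(c,fn,box=None,s=1):
    im=cv2.cvtColor(c['img'],cv2.COLOR_RGB2BGR)
    if box: x0,y0,x1,y1=box; im=im[y0:y1,x0:x1]
    im=cv2.resize(im,None,fx=s,fy=s,interpolation=cv2.INTER_CUBIC); cv2.imwrite('pics/'+fn,im)
def ray(c,uv):
    p=cv2.undistortPoints(np.array([[uv]],float),c['K'],c['D'])[0,0]
    d=c['R'].T@np.array([p[0],p[1],1]); o=-c['R'].T@c['t']; return o,d/np.linalg.norm(d)
def atz(c,uv,z):
    o,d=ray(c,uv); return o+d*(z-o[2])/d[2]
def tri(c1,u1,c2,u2):
    o,d=ray(c1,u1);p,e=ray(c2,u2)
    s=np.linalg.lstsq(np.c_[d,-e],p-o,rcond=None)[0]
    a=o+s[0]*d;b=p+s[1]*e; return (a+b)/2,np.linalg.norm(a-b)
def proj(c,X):
    return cv2.projectPoints(np.array(X,float).reshape(-1,3),cv2.Rodrigues(c['R'])[0],c['t'],c['K'],c['D'])[0][:,0]
E
python3 - <<'E'
from h import *
a=snap('top');b=snap('side')
im=np.vstack([a['img'],b['img']])
for n,c in(('top',a),('side',b)):
    save(c,n+'0.png',s=1.5); print(n,(-c['R'].T@c['t']).round(3),c['R'][2].round(2),c['K'][0,0])
s=env.state();print({k:np.round(v,3).tolist() for k,v in s.items()})
E
```

```text
top [ 0.393 -0.031  1.108] [ 0.14  0.01 -0.99] 410.66898441054616
side [ 0.212 -0.767  0.95 ] [ 0.27  0.64 -0.72] 473.9912019481444
{'t': 0.1, 'joint_positions': [1.043, 0.053, 1.614, 0.0, 1.476, -0.119], 'dq': [-0.002, -0.001, -0.004, -0.0, 0.0, 0.002], 'joint_efforts': [0.0, -39.49, -37.136, -0.0, 0.004, 0.0], 'position': [0.248, 0.573, 0.235], 'tcp_rot': [-0.0, 0.203, 0.979, -0.001], 'contact_force': [-0.402, -0.769, 0.095], 'ft_torque': [-0.024, 0.011, -0.013], 'opening': 0.085}
```

View pics/top0.png

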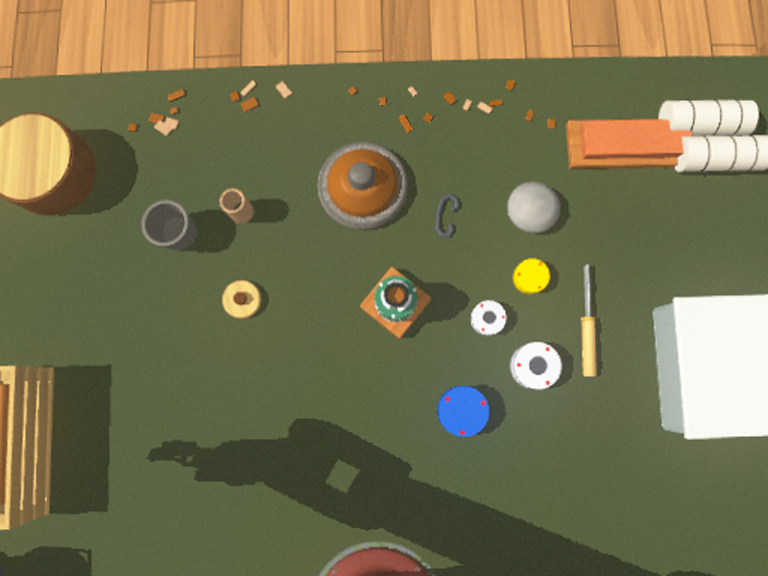

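View pics/side0.png

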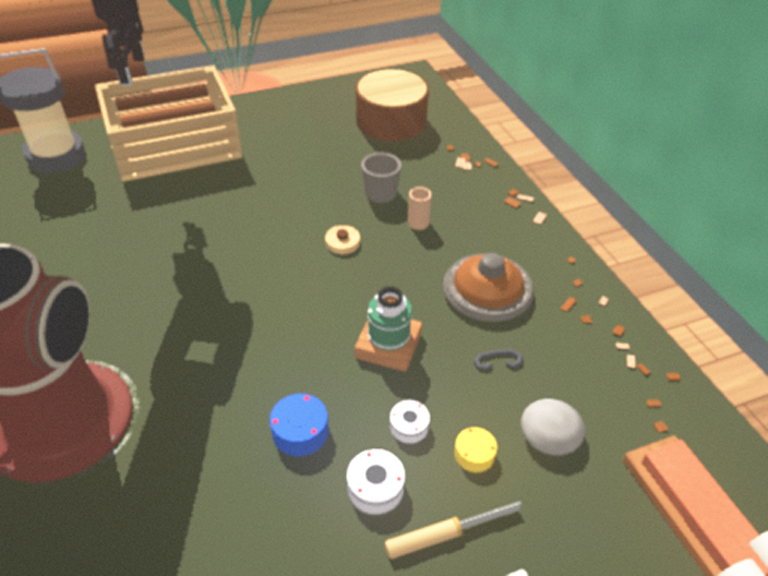

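Top view: four screw lids: small silver (489,318), large silver (537,366), yellow (532,276), blue (464,411). The small silver one fits: it is not blue or yellow, and it is the smaller of its colour. In the side view it is at (410,421). The canister is at top (396,297), side (389,310). I'll enlarge both to confirm.

```bash
python3 - <<'E'
from h import *
a=load('top');b=load('side')
def crop(c,cx,cy,w,s):
    im=c['img'][cy-w:cy+w,cx-w:cx+w]; return cv2.resize(im,(s,s),interpolation=cv2.INTER_CUBIC)
bx=[(a,326,212,25),(a,264,198,25),(b,273,281,25),(b,260,207,25)]
t=[crop(*x,300) for x in bx]
m=np.vstack([np.hstack(t[:2]),np.hstack(t[2:])]); cv2.imwrite('pics/crop1.png',m[:,:,::-1])
# red dots and lid estimates
for n,c,(cx,cy) in(('top',a,(326,212)),('side',b,(273,281))):
    I=c['img'].astype(int); m=((I[:,:,0]-I[:,:,1])>35)&((I[:,:,0]-I[:,:,2])>25)
    m[:, :cx-24]=0;m[:,cx+24:]=0;m[:cy-24]=0;m[cy+24:]=0
    N,L,S,C=cv2.connectedComponentsWithStats(m.astype('uint8'))
    for i in range(1,N): print(n,S[i,4],C[i].round(1),atz(c,C[i],.028).round(4))
print(tri(a,(326,211.7),b,(273,278)))
print(tri(a,(264.5,196),b,(260,198)))
E
```

```text
top 5 [320.6 203.2] [ 0.5198 -0.1986  0.028 ]
top 4 [335.5 210.5] [ 0.4992 -0.237   0.028 ]
top 4 [321.5 219.5] [ 0.4765 -0.1988  0.028 ]
side 2 [279.5 269.5] [ 0.5197 -0.1958  0.028 ]
side 1 [277. 286.] [ 0.4961 -0.235   0.028 ]
(array([ 0.49656479, -0.2117319 ,  0.027527  ]), np.float64(0.0004880094215388277))
(array([ 0.52903375, -0.0485729 ,  0.12276831]), np.float64(0.0019901084477413527))
```

View pics/crop1.png

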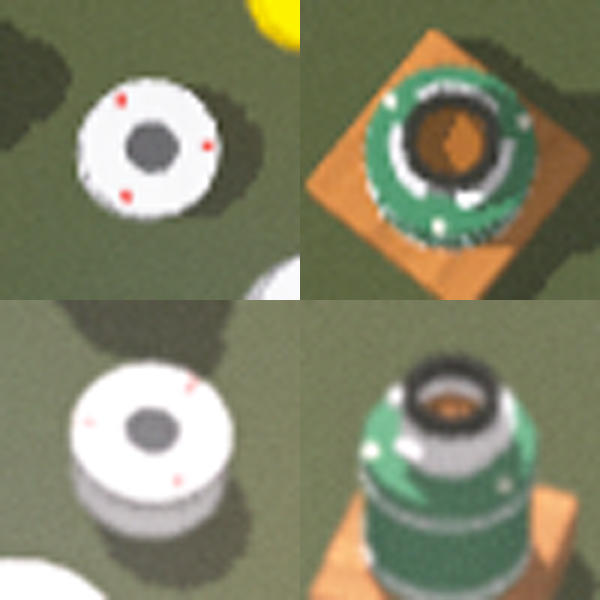

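The crop confirms it: small aluminium lid with three red dots (top view 320.6,203.2 / 335.5,210.5 / 321.5,219.5). The canister has three white shoulder dots near top view (254,190), (276,193), (262,211). Next I'll measure both more finely.

```bash
cat > m.py <<'E'
from h import *
from scipy.optimize import least_squares
a=load('top');b=load('side')
def cen(c,uv,r,sgn=1):  # intensity-weighted bright centroid
    x,y=map(int,np.round(uv)); P=c['img'][y-r:y+r+1,x-r:x+r+1].astype(float).min(2)
    w=np.clip(P-np.percentile(P,60),0,None); g=np.mgrid[y-r:y+r+1,x-r:x+r+1]
    return np.array([(w*g[1]).sum(),(w*g[0]).sum()])/w.sum()
top=[cen(a,p,2) for p in[(254.2,189.8),(276.2,193.2),(262.3,210.7)]]
side=[cen(b,(235+(370-300)/6,182+(450-300)/6),2),cen(b,(235+(503-300)/6,182+(485-300)/6),2)]
print('wd top',np.round(top,1).tolist(),'side',np.round(side,1).tolist())
for t in top: print('top@96',atz(a,t,.096).round(4))
for t in side: print('side@96',atz(b,t,.096).round(4))
W=np.array([atz(a,t,.096) for t in top])[:,:2]
def f(p): # cx cy r ang, dots assigned sorted
    th=np.sort(np.arctan2(W[:,1]-p[1],W[:,0]-p[0])); 
    A=np.arctan2(W[:,1]-p[1],W[:,0]-p[0])
    k=np.round((A-p[3])/(2*np.pi/3)); T=p[3]+k*2*np.pi/3
    return np.r_[p[0]+p[2]*np.cos(T)-W[:,0],p[1]+p[2]*np.sin(T)-W[:,1]]
best=min((least_squares(f,[.528,-.048,.031,s]) for s in np.linspace(0,2,9)),key=lambda r:r.cost)
print('canister',best.x.round(4),'gap deg',np.degrees(best.x[3])%120,'res',np.abs(best.fun).max())
# lid: white-silhouette ellipse of top disc, both views
def fitcircle(c,uv,R,h0,thr):
    x,y=uv;w=26
    g=c['img'].astype(int).min(2); m=np.zeros_like(g,'uint8'); m[y-w:y+w,x-w:x+w]=(g[y-w:y+w,x-w:x+w]>thr)
    N,L,S,C=cv2.connectedComponentsWithStats(m); i=L[y-8,x] or L[y+8,x]
    k=cv2.findContours((L==i).astype('uint8'),0,1)[0][0]; return cv2.fitEllipse(k)
for n,c,uv in(('top',a,(326,211)),('side',b,(273,278))):
    e=fitcircle(c,uv,.03,.028,190 if n=='side' else 170); print('lid',n,np.round(e[0],1),np.round(e[1],1),atz(c,e[0],.028).round(4))
# seal ring: dark comp
for n,c,uv in(('top',a,(264,197)),('side',b,(260,198))):
    g=c['img'].astype(int).max(2);m=np.zeros_like(g,'uint8');x,y=uv;m[y-11:y+11,x-11:x+11]=g[y-11:y+11,x-11:x+11]<85
    N,L,S,C=cv2.connectedComponentsWithStats(m);i=1+S[1:,4].argmax()
    k=cv2.findContours((L==i).astype('uint8'),0,1)[0][0];e=cv2.fitEllipse(cv2.convexHull(k));print('seal',n,np.round(e[0],1),np.round(e[1],1),atz(c,e[0],.127).round(4)); 
    globals()['s'+n]=e[0]
print('seal tri',tri(a,stop,b,sside))
E
python3 m.py
```

```text
wd top [[253.5, 189.3], [275.9, 192.8], [261.6, 210.3]] side [[246.3, 206.6], [268.8, 212.6]]
top@96 [ 0.5514 -0.0224  0.096 ]
top@96 [ 0.541  -0.0779  0.096 ]
top@96 [ 0.4981 -0.0412  0.096 ]
side@96 [ 0.4961 -0.0401  0.096 ]
side@96 [ 0.5398 -0.0777  0.096 ]
canister [ 0.5302 -0.0472  0.0326  0.8625] gap deg 49.41845853080345 res 1.8802340331469658e-05
lid top [325.2 211.4] [22.2 22.8] [ 0.4977 -0.2097  0.028 ]
lid side [272.7 277.9] [22.3 26.2] [ 0.4957 -0.2114  0.028 ]
seal top [264.  195.9] [15.2 16. ] [ 0.5296 -0.0476  0.127 ]
seal side [259.7 197.5] [12.7 15.3] [ 0.5264 -0.0504  0.127 ]
seal tri (array([ 0.52895451, -0.04737993,  0.12337069]), np.float64(0.0023378351572244656))
```

```bash
python3 -m jog '[[15,-47,0,0,0,0],[15,-47,0,0,0,0],[15,-47,0,0,0,0],[15,-47,0,0,0,0],[15,-47,0,0,0,0],[15,-47,0,0,0,0],[15,-47,0,0,0,0],[15,-47,0,0,0,0],[15,-47,0,0,0,0],[15,-47,0,0,0,0]]' 1
python3 -m jog '[[15,-47,0,0,0,0],[15,-47,0,0,0,0],[15,-47,0,0,0,0],[15,-47,0,0,0,0],[15,-47,0,0,0,0],[15,-47,0,0,0,0],[10,-31,0,0,0,0],[0,0,-45,0,0,0],[0,0,-45,0,0,0],[0,0,-20,0,0,0]]'
```

```text
t: 1.1
position: [0.3983, 0.1016, 0.2358]
tcp_rot: [0.0, 0.203, 0.979, 0.0]
contact_force: [1.8, 0.2, 1.0]
opening: 0.0853
t: 2.1
position: [0.4956, -0.2084, 0.1206]
tcp_rot: [-0.004, 0.203, 0.979, 0.001]
contact_force: [0.0, -0.3, -1.0]
opening: 0.0855
```

```bash
python3 -m jog '[[0,0,-25,0,0,0],[0,0,-25,0,0,0],[0,0,-20,0,0,0],[0,0,-15,0,0,0],[0,0,-10,0,0,0],[0,0,-5,0,0,0],[0,0,-2,0,0,0],[0,0,0,0,0,0],[0,0,0,0,0,0],[0,0,0,0,0,0]]'
python3 - <<'E'
from h import *
a=snap('top');b=snap('side')
t=[cv2.resize(c['img'][y-35:y+35,x-35:x+35],(400,400),interpolation=cv2.INTER_CUBIC) for c,x,y in((a,326,205),(b,273,265))]
cv2.imwrite('pics/grasp.png',np.hstack(t)[:,:,::-1]); s=env.state()
print(s['position'].round(4) if hasattr(s['position'],'round') else s['position'])
for c in(a,b): print(proj(c,s['position']))
E
```

```text
t: 3.1
position: [0.499, -0.2098, 0.0249]
tcp_rot: [0.001, 0.203, 0.979, -0.0]
contact_force: [-0.6, 0.3, -0.1]
opening: 0.0853
[ 0.4988 -0.2097  0.0247]
[[325.00244959 211.07517824]]
[[273.59494514 277.69394801]]
```

View pics/grasp.png

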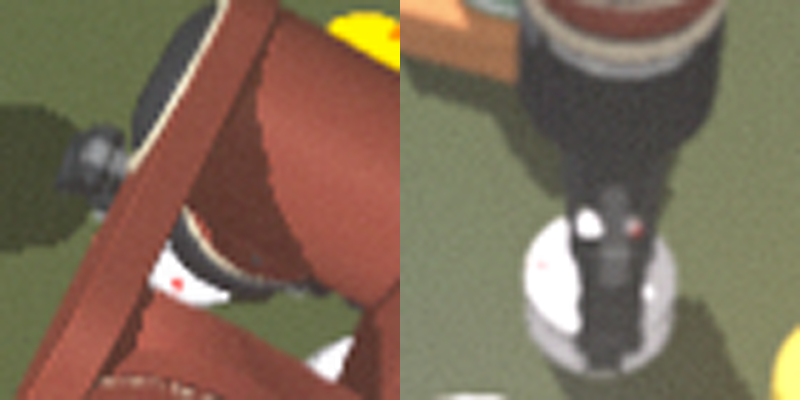

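Side view: the near finger is in front of the lid at (600,330), centred on it. Top view: the lid and a red dot (178,284) show under the wrist. Jaws straddle the lid, so I'll close.

```bash
python3 -m jog '[[0,0,0,0,0,0],[0,0,0,0,0,0],[0,0,0,0,0,0],[0,0,0,0,0,0],[0,0,0,0,0,0],[0,0,0,0,0,0],[0,0,2,0,0,0],[0,0,10,0,0,0],[0,0,20,0,0,0],[0,0,30,0,0,0]]' 0
```

```text
t: 4.2
position: [0.4969, -0.2086, 0.0851]
tcp_rot: [-0.002, 0.203, 0.979, 0.001]
contact_force: [0.7, -0.7, -0.6]
opening: 0.0563
```

```bash
python3 -m jog '[[0,0,45,0,0,0],[0,0,43,0,0,0],[6,33,0,0,0,0.08],[6,33,0,0,0,0.08],[6,33,0,0,0,0.08],[6,33,0,0,0,0.08],[7.5,31,0,0,0,0],[0,0,0,0,0,0],[0,0,0,0,0,0],[0,0,0,0,0,0]]'
python3 - <<'E'
from h import *
a=snap('top');b=snap('side')
t=[cv2.resize(c['img'][y-35:y+35,x-35:x+35],(400,400),interpolation=cv2.INTER_CUBIC) for c,x,y in((a,264,190),(b,260,190))]
cv2.imwrite('pics/above.png',np.hstack(t)[:,:,::-1]); s=env.state()
print({k:np.round(s[k],4).tolist() for k in('position','tcp_rot','contact_force','ft_torque','joint_positions')})
E
```

```text
t: 5.2
position: [0.5298, -0.0472, 0.1742]
tcp_rot: [-0.0, 0.045, 0.999, -0.0]
contact_force: [0.7, -0.0, -0.0]
opening: 0.056
{'position': [0.5298, -0.0475, 0.1741], 'tcp_rot': [-0.0001, 0.0451, 0.999, -0.0001], 'contact_force': [-0.2197, -0.3823, -1.2109], 'ft_torque': [-0.0035, 0.0525, 0.0135], 'joint_positions': [-0.2292, -0.1247, 1.8908, -0.0002, 1.3756, -1.7097]}
```

View pics/above.png

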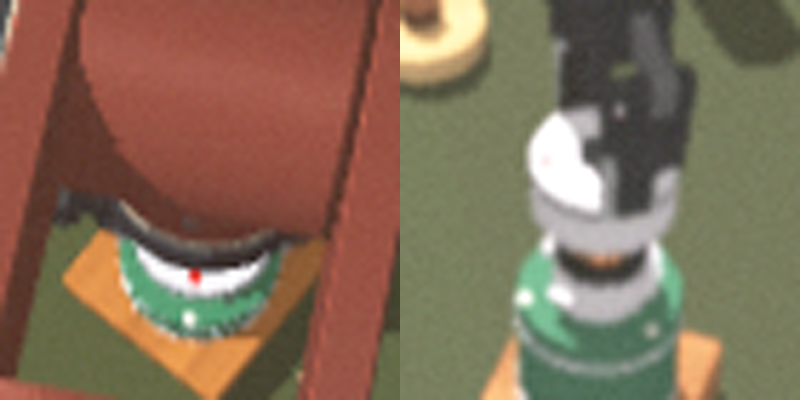

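The held lid hangs over the neck. Red dot in top crop at (195,275) beside the white dot at (190,317); side-crop red dots at (545,160) and (619,111). I'll check where the lid actually is in the hand.

```bash
python3 - <<'E'
from h import *
from scipy.optimize import least_squares
a=load('top');b=load('side')
def red(c,x,y,r=3):
    P=c['img'][y-r:y+r+1,x-r:x+r+1].astype(float); w=np.clip(P[:,:,0]-P[:,:,1]-15,0,None);g=np.mgrid[y-r:y+r+1,x-r:x+r+1]
    return np.array([(w*g[1]).sum(),(w*g[0]).sum()])/w.sum(),w.sum()
obs=[]
for n,c,x,y in(('top',a,263,203),('side',b,250,183),('side',b,263,174)):
    p,w=red(c,x,y);print(n,p.round(1),w.round(),atz(c,p,.1774).round(4));obs.append((c,p))
# seal-like silhouette of the lid's bottom edge in side view
A=[(0,2),(1,2),(2,1)]
print('tri top dot & side dot', tri(a,obs[0][1],b,obs[1][1]))
# expected with centre (.5298,-.0474), ang 49.4, r .0247
for k in range(3):
    T=np.radians(49.4+120*k);X=[.5298+.0247*np.cos(T),-.0474+.0247*np.sin(T),.1774]
    print(np.round(X,4),'top',proj(a,X)[0].round(1),'side',proj(b,X)[0].round(1))
E
```

```text
top [262.7 202.9] 648.0 [ 0.5065 -0.0432  0.1774]
side [250. 183.] 4.0 [ 0.5036 -0.0433  0.1774]
side [nan nan] 0.0 [nan nan nan]
tri top dot & side dot (array([ 0.50529339, -0.04280792,  0.17662443]), np.float64(0.002761137044985043))
[ 0.5459 -0.0286  0.1774] top [255.8 186.1] side [264.4 174.4]
[ 0.5055 -0.0429  0.1774] top [262.5 203.4] side [250.7 182.7]
[ 0.538  -0.0707  0.1774] top [274.3 189. ] side [268.3 187.1]<stdin>:6: RuntimeWarning: invalid value encountered in divide
```

Lid is within about 1 mm and 2° of the aim. Lowering in stages.

```bash
python3 -m jog '[[0,0,-10,0,0,0],[0,0,-8,0,0,0],[0,0,-4,0,0,0],[0,0,-2,0,0,0],[0,0,-2,0,0,0],[0,0,-1,0,0,0],[0,0,-1,0,0,0],[0,0,-1,0,0,0],[0,0,0,0,0,0],[0,0,0,0,0,0]]'
python3 -c "
from h import *
s=env.state();print(s['contact_force'],s['ft_torque'])"
python3 -m jog '[[0,0,-1,0,0,0],[0,0,-1,0,0,0],[0,0,-1,0,0,0],[0,0,-1,0,0,0],[0,0,-1,0,0,0],[0,0,-1,0,0,0],[0,0,-1,0,0,0],[0,0,0,0,0,0],[0,0,0,0,0,0],[0,0,0,0,0,0]]'
python3 -c "
from h import *
s=env.state();print(s['contact_force'],s['ft_torque'])"
```

```text
t: 6.3
position: [0.53, -0.0465, 0.1452]
tcp_rot: [0.0, 0.044, 0.999, -0.0]
contact_force: [0.1, -0.2, -1.4]
opening: 0.0561
[ 0.12390282 -0.22467078 -1.43135107] [-0.00779725  0.01865614  0.04857838]
t: 7.3
position: [0.53, -0.0465, 0.1382]
tcp_rot: [0.0, 0.044, 0.999, -0.0]
contact_force: [-0.3, 0.1, -0.3]
opening: 0.0561
[-0.32094038  0.1459969  -0.32182409] [-0.00645696  0.03483836  0.03149457]
```

```bash
python3 -m jog '[[0,0,-1,0,0,0],[0,0,-1,0,0,0],[0,0,-1,0,0,0],[0,0,-1,0,0,0],[0,0,-1,0,0,0],[0,0,-1,0,0,0],[0,0,0,0,0,0],[0,0,0,0,0,0],[0,0,0,0,0,0],[0,0,0,0,0,0]]'
python3 -m jog '[[0,0,-1,0,0,0],[0,0,-0.5,0,0,0],[0,0,0,0,0,0],[0,0,0,0,0,0],[0,0,0,0,0,0],[0,0,0,0,0,0],[0,0,0,0,0,0],[0,0,0,0,0,0],[0,0,0,0,0,0],[0,0,0,0,0,0]]'
```

```text
t: 8.3
position: [0.53, -0.0465, 0.1322]
tcp_rot: [0.0, 0.044, 0.999, -0.0]
contact_force: [1.0, -0.2, -0.4]
opening: 0.0563
t: 9.3
position: [0.5299, -0.0465, 0.1306]
tcp_rot: [-0.0, 0.044, 0.999, -0.0]
contact_force: [-0.3, 1.0, -0.5]
opening: 0.0562
```

```bash
python3 -m jog '[[0,0,-0.5,0,0,0],[0,0,-0.5,0,0,0],[0,0,0,0,0,0],[0,0,0,0,0,0],[0,0,0,0,0,0],[0,0,0,0,0,0],[0,0,0,0,0,0],[0,0,0,0,0,0],[0,0,0,0,0,0],[0,0,0,0,0,0]]'
```

```text
t: 10.3
position: [0.53, -0.0465, 0.1296]
tcp_rot: [0.0, 0.044, 0.999, -0.0]
contact_force: [0.1, -0.4, -0.8]
opening: 0.0562
```

```bash
python3 -m jog '[[0,0,-0.4,0,0,0],[0,0,-0.4,0,0,0],[0,0,0,0,0,0],[0,0,0,0,0,0],[0,0,0,0,0,0],[0,0,0,0,0,0],[0,0,0,0,0,0],[0,0,0,0,0,0],[0,0,0,0,0,0],[0,0,0,0,0,0]]'
```

```text
t: 11.3
position: [0.5299, -0.0465, 0.1288]
tcp_rot: [-0.0, 0.044, 0.999, -0.0]
contact_force: [0.6, -0.7, -0.6]
opening: 0.0561
```

```bash
python3 -m jog '[[0,0,-0.5,0,0,0],[0,0,-0.5,0,0,0],[0,0,0,0,0,0],[0,0,0,0,0,0],[0,0,0,0,0,0],[0,0,0,0,0,0],[0,0,0,0,0,0],[0,0,0,0,0,0],[0,0,0,0,0,0],[0,0,0,0,0,0]]'
```

```text
t: 12.3
position: [0.5299, -0.0465, 0.1278]
tcp_rot: [-0.0, 0.044, 0.999, -0.0]
contact_force: [-0.1, -0.4, -1.1]
opening: 0.0566
```

```bash
python3 -m jog '[[0,0,-0.5,0,0,0],[0,0,-0.3,0,0,0],[0,0,0,0,0,0],[0,0,0,0,0,0],[0,0,0,0,0,0],[0,0,0,0,0,0],[0,0,0,0,0,0],[0,0,0,0,0,0],[0,0,0,0,0,0],[0,0,0,0,0,0]]'
```

```text
t: 13.3
position: [0.53, -0.0465, 0.1272]
tcp_rot: [0.0, 0.044, 0.999, -0.0]
contact_force: [-2.0, 0.5, 3.6]
opening: 0.0563
```

Seal contact at lid edge ≈ 102.5 mm (inside 100–106, so the lugs are in the gaps). Back off 0.3 mm and start turning.

```bash
python3 -m jog '[[0,0,0.3,0,0,0],[0,0,0,0,0,-0.05],[0,0,0,0,0,-0.05],[0,0,0,0,0,-0.05],[0,0,0,0,0,-0.05],[0,0,0,0,0,-0.05],[0,0,0,0,0,-0.05],[0,0,0,0,0,0],[0,0,0,0,0,0],[0,0,0,0,0,0]]'
cat > st.py <<'E'
from h import *
from scipy.spatial.transform import Rotation as Ro
r=[]
import sys
for i in range(int(sys.argv[1]) if len(sys.argv)>1 else 3): camera('side'); s=env.state(); r.append(np.r_[s['contact_force'],s['ft_torque'],s['position']])
q=s['tcp_rot'];y=Ro.from_quat([q[1],q[2],q[3],q[0]]).as_matrix()[:2,1]
r=np.array(r);print('F',r[:,:3].mean(0).round(2),'T',r[:,3:6].mean(0).round(4),'Tz sd',r[:,5].std().round(4),'pos',r[-1,6:].round(4),'yaw',np.arctan2(y[1],y[0]).round(4),'t',s['t'])
E
python3 st.py
```

```text
t: 14.3
position: [0.5302, -0.0466, 0.1274]
tcp_rot: [0.0, 0.193, 0.981, 0.0]
contact_force: [1.2, -1.0, 1.3]
opening: 0.0561
F [1.47 0.09 1.43] T [-0.0361 -0.2582 -0.0307] Tz sd 0.0113 pos [ 0.5302 -0.0466  0.1274] yaw 1.1823 t 14.45
```

```bash
python3 -m jog '[[0,0,0,0,0,-0.03],[0,0,0,0,0,-0.03],[0,0,0,0,0,-0.03],[0,0,0,0,0,-0.01],[0,0,0,0,0,0],[0,0,0,0,0,0],[0,0,0,0,0,0],[0,0,0,0,0,0],[0,0,0,0,0,0],[0,0,0,0,0,0]]' >/dev/null; python3 st.py
```

```text
F [-1.1   0.37  2.39] T [ 0.0686  0.1703 -0.0053] Tz sd 0.004 pos [ 0.5298 -0.0465  0.1273] yaw 1.082 t 15.6
```

```bash
python3 -m jog '[[0,0,0,0,0,-0.03],[0,0,0,0,0,-0.03],[0,0,0,0,0,-0.03],[0,0,0,0,0,-0.01],[0,0,0,0,0,0],[0,0,0,0,0,0],[0,0,0,0,0,0],[0,0,0,0,0,0],[0,0,0,0,0,0],[0,0,0,0,0,0]]'>/dev/null; python3 st.py
```

```text
F [ 0.91 -0.38  1.56] T [-0.0658 -0.195   0.0105] Tz sd 0.0166 pos [ 0.53   -0.0466  0.1273] yaw 0.9819 t 16.75
```

```bash
python3 -m jog '[[0,0,0,0,0,-0.03],[0,0,0,0,0,-0.03],[0,0,0,0,0,-0.03],[0,0,0,0,0,-0.01],[0,0,0,0,0,0],[0,0,0,0,0,0],[0,0,0,0,0,0],[0,0,0,0,0,0],[0,0,0,0,0,0],[0,0,0,0,0,0]]'>/dev/null; python3 st.py
```

```text
F [-1.03  0.59  2.81] T [0.0812 0.2074 0.0084] Tz sd 0.0323 pos [ 0.5298 -0.0465  0.1273] yaw 0.882 t 17.9
```

```bash
python3 -m jog '[[0,0,0,0,0,-0.03],[0,0,0,0,0,-0.03],[0,0,0,0,0,-0.03],[0,0,0,0,0,-0.01],[0,0,0,0,0,0],[0,0,0,0,0,0],[0,0,0,0,0,0],[0,0,0,0,0,0],[0,0,0,0,0,0],[0,0,0,0,0,0]]'>/dev/null; python3 st.py
```

```text
F [ 1.07 -0.46  1.43] T [-0.0565 -0.1617  0.013 ] Tz sd 0.0339 pos [ 0.53   -0.0466  0.1273] yaw 0.782 t 19.05
```

```bash
python3 -m jog '[[0,0,0,0,0,-0.03],[0,0,0,0,0,-0.03],[0,0,0,0,0,-0.03],[0,0,0,0,0,-0.01],[0,0,0,0,0,0],[0,0,0,0,0,0],[0,0,0,0,0,0],[0,0,0,0,0,0],[0,0,0,0,0,0],[0,0,0,0,0,0]]'>/dev/null; python3 st.py 5
```

```text
F [-1.14  0.9   2.45] T [ 0.1284  0.1466 -0.0013] Tz sd 0.0283 pos [ 0.5298 -0.0465  0.1273] yaw 0.6821 t 20.3
```

```bash
python3 -m jog '[[0,0,0,0,0,-0.03],[0,0,0,0,0,-0.03],[0,0,0,0,0,-0.03],[0,0,0,0,0,-0.01],[0,0,0,0,0,0],[0,0,0,0,0,0],[0,0,0,0,0,0],[0,0,0,0,0,0],[0,0,0,0,0,0],[0,0,0,0,0,0]]'>/dev/null; python3 st.py 5
```

```text
F [ 1.05 -0.7   1.12] T [-0.1378 -0.1528 -0.0189] Tz sd 0.0223 pos [ 0.53   -0.0466  0.1274] yaw 0.582 t 21.55
```

```bash
python3 -m jog '[[0,0,0,0,0,-0.03],[0,0,0,0,0,-0.03],[0,0,0,0,0,-0.03],[0,0,0,0,0,-0.01],[0,0,0,0,0,0],[0,0,0,0,0,0],[0,0,0,0,0,0],[0,0,0,0,0,0],[0,0,0,0,0,0],[0,0,0,0,0,0]]'>/dev/null; python3 st.py 5
```

```text
F [ 1.56  1.26 -1.25] T [ 0.2257 -0.3405  0.1401] Tz sd 0.0197 pos [ 0.5298 -0.0464  0.1271] yaw 0.4821 t 22.8
```

Torque has begun to climb (0.14 N m) and the lid is pulling down. Finer steps now, following it down.

```bash
python3 -m jog '[[0,0,-0.15,0,0,-0.015],[0,0,-0.15,0,0,-0.015],[0,0,0,0,0,0],[0,0,0,0,0,0],[0,0,0,0,0,0],[0,0,0,0,0,0],[0,0,0,0,0,0],[0,0,0,0,0,0],[0,0,0,0,0,0],[0,0,0,0,0,0]]'>/dev/null; python3 st.py 8
```

```text
F [ 0.56  1.7  -1.24] T [ 0.323  -0.0931  0.17  ] Tz sd 0.0291 pos [ 0.5298 -0.0465  0.1269] yaw 0.4521 t 24.2
```

```bash
python3 -m jog '[[0,0,-0.2,0,0,-0.015],[0,0,-0.15,0,0,-0.015],[0,0,0,0,0,0],[0,0,0,0,0,0],[0,0,0,0,0,0],[0,0,0,0,0,0],[0,0,0,0,0,0],[0,0,0,0,0,0],[0,0,0,0,0,0],[0,0,0,0,0,0]]'>/dev/null; python3 st.py 10
```

```text
F [-1.4   1.89  1.38] T [0.3084 0.2244 0.1793] Tz sd 0.0218 pos [ 0.5299 -0.0465  0.1267] yaw 0.422 t 25.7
```

```bash
python3 -m jog '[[0,0,0,0,0,-0.02],[0,0,0,0,0,0],[0,0,0,0,0,0],[0,0,0,0,0,0],[0,0,0,0,0,0],[0,0,0,0,0,0],[0,0,0,0,0,0],[0,0,0,0,0,0],[0,0,0,0,0,0],[0,0,0,0,0,0]]'>/dev/null; python3 st.py 12
```

```text
F [-0.5   1.11  0.19] T [0.1949 0.0618 0.2018] Tz sd 0.0232 pos [ 0.53   -0.0465  0.1267] yaw 0.402 t 27.3
```

0.20 N m, with Fz ≈ 0: snug. Releasing and backing straight up.

```bash
python3 -m jog '[[0,0,0,0,0,0],[0,0,0,0,0,0],[0,0,0,0,0,0],[0,0,0,0,0,0],[0,0,0,0,0,0],[0,0,0,0,0,0],[0,0,0,0,0,0],[0,0,0,0,0,0],[0,0,0,0,0,0],[0,0,2,0,0,0]]' 1
python3 -m jog '[[0,0,5,0,0,0],[0,0,10,0,0,0],[0,0,30,0,0,0],[0,0,40,0,0,0],[0,0,30,0,0,0],[0,0,10,0,0,0],[0,40,0,0,0,0],[0,45,0,0,0,0],[0,45,0,0,0,0],[0,45,0,0,0,0]]'
python3 -m jog '[[0,45,0,0,0,0],[0,45,0,0,0,0],[0,20,0,0,0,0],[0,0,0,0,0,0],[0,0,0,0,0,0],[0,0,0,0,0,0],[0,0,0,0,0,0],[0,0,0,0,0,0],[0,0,0,0,0,0],[0,0,0,0,0,0]]'
python3 st.py
python3 - <<'E'
from h import *
a=snap('top');b=snap('side')
t=[cv2.resize(c['img'][y-30:y+30,x-30:x+30],(400,400),interpolation=cv2.INTER_CUBIC) for c,x,y in((a,264,195),(b,260,205))]
f=[cv2.resize(c['img'],(400,300)) for c in(a,b)]
cv2.imwrite('pics/end.png',np.vstack([np.hstack(t)[:300],np.hstack(f)])[:600,:,::-1])
E
```

```text
t: 28.3
position: [0.5297, -0.0464, 0.1284]
tcp_rot: [-0.0, 0.552, 0.834, -0.0]
contact_force: [-0.7, -0.0, 0.1]
opening: 0.0852
t: 29.3
position: [0.5293, 0.13, 0.2528]
tcp_rot: [-0.0, 0.552, 0.834, -0.0]
contact_force: [0.2, 0.2, -0.5]
opening: 0.0853
t: 30.3
position: [0.5301, 0.2381, 0.2538]
tcp_rot: [0.0, 0.552, 0.834, 0.0]
contact_force: [-1.2, 0.6, 0.9]
opening: 0.0853
F [-0.4  -0.46  0.41] T [ 0.0293 -0.0175  0.0027] Tz sd 0.0109 pos [0.53   0.2384 0.2537] yaw 0.4018 t 30.45
```

View pics/end.png

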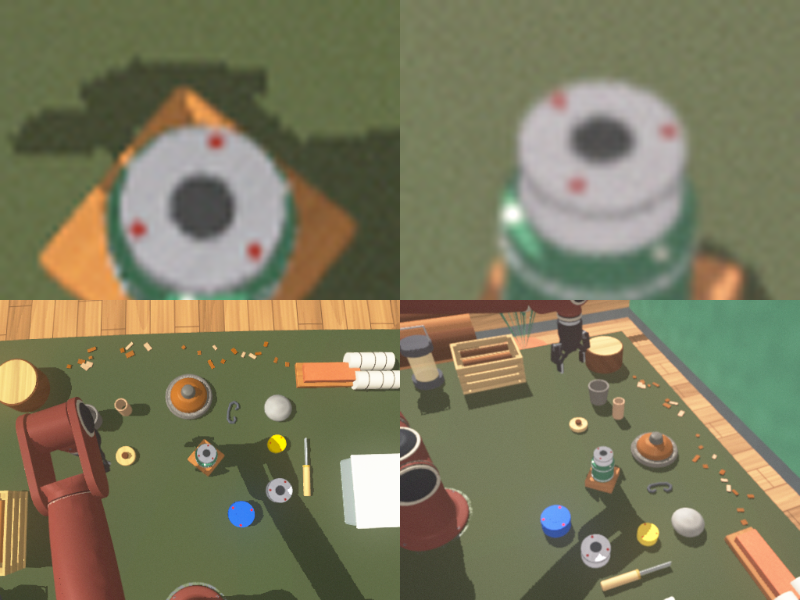

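The end picture shows the lid seated level on the canister, with red dots in the top crop at (215,141), (138,230), (254,251); nothing else has moved. I'll do one numeric check of the dots, then hand in.

```bash
python3 - <<'E'
from h import *
a=load('top');b=load('side')
T=[(234+x*.15-.4,165+y*.15-.4) for x,y in((215,141),(138,230),(254,251))]
S=[(230+(x-400)*.15-.4,175+y*.15-.4) for x,y in((559,100),(577,185),(669,131))]
X=np.array([tri(a,t,b,s)[0] for t,s in zip(T,S)]);print(X.round(4))
P=np.array([atz(a,t,.1295) for t in T]);c=P.mean(0);d=P-c
print('centre',c.round(4),'ang',(np.degrees(np.arctan2(d[:,1],d[:,0]))%120).round(1),'expected',(49.4-np.degrees(1.4826-.402))%120)
env.job_done()
E
```

```text
[[ 0.5308 -0.0479  0.1558]
 [ 0.5286 -0.0237  0.0823]
 [ 0.5261 -0.0697  0.1542]]
centre [ 0.5299 -0.0474  0.1295] ang [107.6 108.1 107.8] expected 107.48618065816325
the job is handed in; nothing more can be done
```

The small silver lid is on the green canister and screwed down to just snug. I have let go of it and handed the job in, at about 30.5 s of the 54 s allowed.

- **Fit:** I set the lid with its red dots over the white dots. It met the seal with its lower edge at about 102.5 mm, inside the 100 to 106 mm range. The highest push on the seal by hand that I read was about 4 N.
- **Tightening:** I turned it clockwise about 1.08 rad. It was nearly free for roughly 0.9 to 1.0 rad, then the torque climbed through 0.14, 0.17 and 0.18 to 0.20 N m. I stopped there, with almost no vertical force on the tool. The single readings scatter by about 0.02 N m. I lowered the tool with the lid, about 0.65 mm in all.
- **Last checks:** After release the lid's centre is at (0.530, −0.047), on the canister's axis. Its dots stand at about 108°, against 107.5° expected, so it did not unscrew. The picture shows the lid level, nothing else visibly moved and the robot clear of everything.

**Checks that failed or disagreed:**
- My final two-view height check of the lid's dots failed. The heights it gave, 82 to 156 mm, make no sense, most likely because I paired the dots wrongly between the two views. The lid's final height therefore rests on the tool's height reading and the picture.
- The torque over the last steps rose less than the stated 1.5 N m per rad would give: 0.06 measured against about 0.12 N m.
- The gripper read 56 mm while holding the 60 mm lid. I did not look into why.

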